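# Gather the screw adapters in the tote's orange corner

### The arm

A 6-joint arm with a two-finger parallel gripper is mounted at the origin on the work surface. World frame = base frame: x ahead of the robot, y to its left, z up, the work surface at z = 0. Lengths are in m, angles in degrees, forces in N, time in s.
With the tool pointing down it reaches from about 0.425 to 0.95 m from the base axis. Payload 14.7 kg.
Tool frame: the origin (TCP) lies at the very end of the fingers, on their centre line; the grasp point (between the pads) lies 19 mm behind it; x points along the fingers, z is the direction in which the jaws open and shut, and the axes are right-handed (so a half turn about x gives the same grasp; the last joint's range is limited). The gripper opens to 85 mm and grips with 20 to 120 N. Pads are 22 mm wide; open, the fingers measure 114 mm over their backs; the gripper's body (76 mm by 85 mm) begins 54 mm behind the grasp point. The pads swing forward as they close: fully open they stand 13 mm farther back than shut.
Start: joints at [61.616, 27.513, 91.461, -0, 61.026, -2.67], TCP at [0.282, 0.586, 0.231] pointing down, gripper open.
Joint ranges: [-157.49, 157.49], [-46.99, 117.5], [13.45, 153.17], [-89.5, 269.5], [5.16, 153.95], [-167.48, 167.48]. Speed limits (degrees/s): [108.29, 108.29, 136.94, 172.46, 172.46, 172.46].

### API

Orientations are given as a 3x3 rotation matrix whose columns are the frame's x, y, z axes.
In Python, from station import manip gives the robot as it stands.
- The arm moves only by the tool send_rows, never from a script. Its argument "moves" is a list of rows, each an object with "xyz": the shift along the world's x, y, z in m, a list of three; "angular": the turn, a rotation vector about the world's x, y, z in rad, a list of three; "gripper": the finger opening in m, from 0 to 0.0854. In form: [{"xyz": [x, y, z], "angular": [rx, ry, rz], "gripper": gripper}, ...]. A call has exactly 10 rows; each row is the pose to reach, as a shift and turn from the pose commanded when the call began; what a row does not reach only later rows make up. A row lasts 1/12 s, in which the tool goes at most 41.7 mm and 7.16 degrees, less where a joint would pass 70% of its speed; a pose out of reach is approached as far as the arm can. A call with a gripper value outside its range is refused whole. The fingers move at their own pace and stop on an object; "squeeze" is the grip in N (left out, the last holds). Time passes only in rows, so rows that repeat a pose let the fingers close, or fill a call up. It gives the time, the measured TCP pose, the force and the opening at its end, in the units of the state.
- manip.read_state(): the state, without advancing time (a new reading comes with each control period).
- manip.camera(name): name is "side" or "top"; returns (picture, depth): 384x512x3 uint8, red, green, blue; 384x512 float32, m along the optical axis (not along the pixel's ray), 0 where there is no reading.
- manip.camera_model(name): a dict with "fx", "fy", "cx", "cy" (pixels), "R" (3x3) and "t" (3): a world point X has camera coordinates R X + t. Camera axes: x right, y down, z forward; pixel columns grow to the right and rows downward; lengths in m; the calibration is good to about 2 mm. A picture is of the moment at which its call begins. camera_model takes no time and is no camera call.
- manip.finish_job(): hands the job in, once; it reports no verdict.
The state is a dict: "t": time; "joint_pos": joint angles; "joint_vel": joint speeds; "joint_torque": joint torques, N m; "position": TCP position; "tool_rot": TCP orientation; "wrist_force": force on the tool from outside, world axes, zero at the start; "torque": the same for the moment, N m; "finger_gap": opening from 0.0 (shut) to 1.0 (fully open).
Only numpy, scipy, OpenCV 4.12 (cv2) and the standard library are available. Lean on these libraries where they do the work, as an engineer would, in place of code of your own. Each camera call takes 0.05 s, during which the arm holds its last target.

### The job

Pick the white tote up by its black handle and, keeping it level and clear of the shelf, turn it until its orange corner points at the orange latch tab of the blue spares case. Then tip it about 35 degrees, straight down towards that corner, until all three brass adapters have slid into the orange corner for counting, and finish while still holding the tote tilted in the air like this: do not put it down or let go. Leave the knob, tripod plate and lens hood where they are, and the lid of the case open.

Things in the scene. Friction and masses are not known exactly. Their poses are not given: they have to be found in the camera images.
- tote_grip (a point): Centre of the black handle bar of the white tote (loose, about 0.25 kg), above the tote's centre and 95 mm above its underside. x: level, through the orange corner; y: along the bar; z: up. Bar 162 mm long, 12 thick (in x), 18 high, on posts at the two corners next to the orange one, free space below it; grip its middle across the thickness from above.
- tote: The tote: a square open tray 120 x 120 mm, 40 mm high, walls and floor 4 mm thick; origin at the centre of its underside, axes as for its handle, so x runs along the tray's diagonal to the orange corner (outer edge 85 mm from the centre).
- tote_corner (a point): The inside of the tote's orange corner, on the tray's inner floor (79 mm from the tote's centre along its x, 4 mm above its underside).
- adapter1_center (a point): Middle of brass screw adapter 1, loose in the tote: flange 22 mm across and 5 mm thick, shank 16 mm across, 14 mm high in all, 30 g, standing on its flange at the start, in the half of the tray away from the orange corner. Smooth: it slides on the tray from 8 to 12 degrees of tilt, and along a wall into the corner below from 13 to 22.
- adapter2_center (a point): Middle of brass screw adapter 2, loose in the tote: flange 22 mm across and 5 mm thick, shank 16 mm across, 14 mm high in all, 30 g, standing on its flange at the start, in the half of the tray away from the orange corner. Smooth: it slides on the tray from 8 to 12 degrees of tilt, and along a wall into the corner below from 13 to 22.
- adapter3_center (a point): Middle of brass screw adapter 3, loose in the tote: flange 22 mm across and 5 mm thick, shank 16 mm across, 14 mm high in all, 30 g, standing on its flange at the start, in the half of the tray away from the orange corner. Smooth: it slides on the tray from 8 to 12 degrees of tilt, and along a wall into the corner below from 13 to 22.
- case_tab (a point): Centre of the orange latch tab (50 mm wide, 14 mm deep, 16 mm high) on the front of the blue spares case, 60 mm above the shelf. The case is fixed, 130 mm deep, 200 mm wide, 70 mm high; its x axis points from the front inwards to the case's hinge side, y along its front, z up.
- case: The blue open spares case; origin at the centre of its underside, 72 mm behind the tab along x, axes as for the tab.
- case_lid (a joint): Angle of the case's lid about its friction hinge on the far upper rim, rad: 0 shut, about 1.6 to 1.9 standing open as at the start; it stays where it is. The open lid stands about 140 mm above the case's rim.
- knob: Bystander: cream rotary switch knob, 48 mm across, 24 mm high; origin at the centre of its underside.
- plate: Bystander: black tripod quick-release plate, 85 x 50 x 14 mm; origin at the centre of its underside.
- hood: Bystander: silver conical lens hood, 86 mm across, 45 mm high, open at both ends; origin at the centre of its underside.
Things that resemble listed ones, but are neither listed nor needed, are in the scene too. Leave any pink, red or turquoise look-alike of the tote alone.

How it is judged:
By the outcome, as a careful person would: the job done as asked, in the order asked, and still so for the second after the job is handed in, while the arm keeps its last pose, push and grip.
It also fails if it takes over 35 s, if anything falls off the work surface, if the arm or the gripper's body presses on something with over 40 N, if the wrist force passes 120 N, or if a joint passes its speed limit or range.

## Working session

There is one attempt and no reset: what is moved stays moved. The work goes in short steps, Python scripts to look and compute and a tool call to move; the robot and the scene stay as the last step left them, time stands still between calls to the robot, and variables do not carry over. Pictures are saved under pics/ and viewed, and the job is handed in when it is done.

Besides the shell and the picture viewer there is one more tool, called after ">>>" as name([rows], argument=value, ...), one row to a line, values as JSON. send_rows: Moves the arm, as the interface text tells. Its arguments: {"type":"object","properties":{"moves":{"type":"array","items":{"type":"object","properties":{"xyz":{"type":"array","items":{"type":"number"}},"angular":{"type":"array","items":{"type":"number"}},"gripper":{"type":"number"}}}},"squeeze":{"type":"number"}},"required":["moves"]}

```bash
ls; mkdir -p pics
python3 - <<'E'
from station import manip
import cv2,numpy as np
for n in("top","side"):
    p,d=manip.camera(n); m=manip.camera_model(n)
    np.savez(f"{n}0.npz",p=p,d=d,**{k:np.array(v) for k,v in m.items()})
    cv2.imwrite(f"pics/{n}0.png",cv2.resize(p[:,:,::-1],(800,600),interpolation=cv2.INTER_CUBIC))
    print(n,m)
print(manip.read_state())
E
```

```text
pics
top {'fx': 493.2636320331223, 'fy': 493.2636320331223, 'cx': 252.37041817343416, 'cy': 188.59488558017347, 'R': array([[-3.00067828e-02, -9.99549498e-01, -6.27895897e-04],
       [-9.93806974e-01,  2.99016191e-02, -1.07021449e-01],
       [ 1.06992011e-01, -2.58736206e-03, -9.94256514e-01]]), 't': array([0.00184554, 0.56742205, 1.33495958])}
side {'fx': 435.7943621101355, 'fy': 435.7943621101355, 'cx': 252.61818253731118, 'cy': 188.55078967242756, 'R': array([[-0.97536741, -0.21943245, -0.02253479],
       [-0.0922889 ,  0.49872653, -0.86183212],
       [ 0.20035263, -0.83852325, -0.50669279]]), 't': array([0.53365136, 0.14642158, 1.3905811 ])}
{'t': 0.1, 'joint_pos': array([ 6.16176007e+01,  2.75449316e+01,  9.14899570e+01, -1.27823210e-04,
        6.10245537e+01, -2.67030966e+00]), 'joint_vel': array([-0.12312136,  0.02279683, -0.16002952,  0.06062769, -0.01443951,
       -0.06634312]), 'joint_torque': array([ 9.90089284e-04, -9.52258372e+01, -4.31045079e+01, -1.72237316e-05,
        5.32442325e-03,  6.85022087e-05]), 'position': array([0.28181849, 0.58533575, 0.23075282]), 'tool_rot': array([[-4.91444444e-04, -9.00985955e-01,  4.33847976e-01],
       [-9.13680964e-04,  4.33848252e-01,  9.00985493e-01],
       [-9.99999462e-01,  4.63856776e-05, -1.03642603e-03]]), 'wrist_force': array([-0.33987581,  0.40341726, -0.39374873]), 'torque': array([-0.02047031, -0.01574338,  0.01683061]), 'finger_gap': 1.0013047740025587}
```

View pics/top0.png

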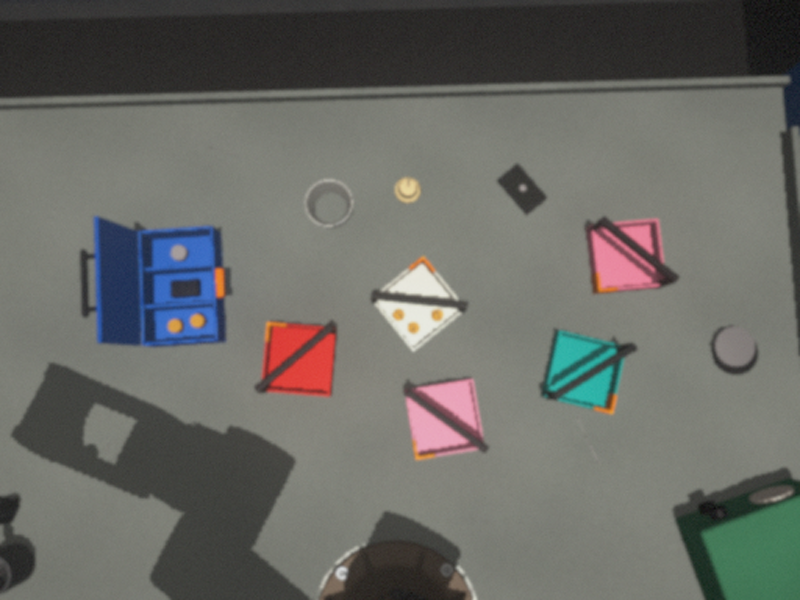

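View pics/side0.png

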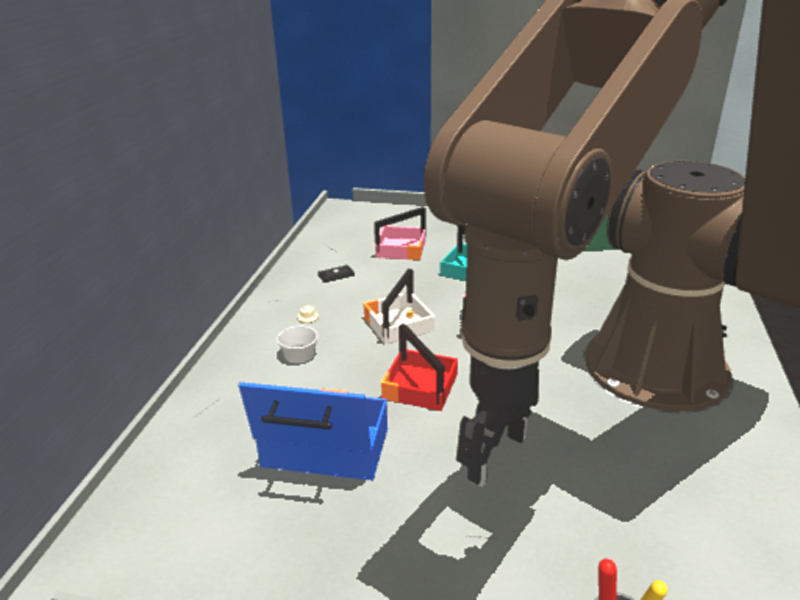

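The white tote is at about (418,303) in the top view, with its orange corner at (423,263) and three adapters near (398,314), (413,327) and (437,314). The pink, red and turquoise totes are look-alikes. The blue case is at (160,285), with its orange tab at (220,282). I'll measure these now and confirm them in a crop.

```bash
cat > h.py <<'E'
import numpy as np,cv2
def load(n):
    z=np.load(n); return z
def pts(z):
    d=z['d']; v,u=np.indices(d.shape)
    c=np.stack([(u-z['cx'])/z['fx']*d,(v-z['cy'])/z['fy']*d,d],-1)
    return (c-z['t'])@z['R']   # R^T(c-t)
def proj(z,X):
    c=np.asarray(X)@z['R'].T+z['t']; return np.stack([z['fx']*c[...,0]/c[...,2]+z['cx'],z['fy']*c[...,1]/c[...,2]+z['cy']],-1)
E
python3 - <<'E'
from h import *
z=load('top0.npz');P=pts(z);p=z['p'];hsv=cv2.cvtColor(p,cv2.COLOR_RGB2HSV)
def box(m,u0,u1,v0,v1):
    o=np.zeros_like(m);o[v0:v1,u0:u1]=m[v0:v1,u0:u1];return o&(z['d']>0)
H,S,V=[hsv[...,i].astype(int) for i in range(3)]
org=(H>5)&(H<20)&(S>150)&(V>120)
for nm,b in dict(tab=(130,155,160,205),corner=(250,290,155,180)).items():
    m=box(org,*b);q=P[m];print(nm,m.sum(),q.mean(0),np.percentile(q,[5,50,95],axis=0).round(4).tolist())
    vs,us=np.nonzero(m);print(us.mean(),vs.mean())
# bar
m=box((V<90),230,305,180,202);q=P[m];q=q[(q[:,2]>.08)]
print('bar',len(q),np.percentile(q[:,2],[5,50,95]))
c=cv2.minAreaRect(q[:,:2].astype(np.float32));print(c)
a=q[:,:2]-q[:,:2].mean(0);w,vv=np.linalg.eigh(a.T@a);print(q.mean(0),vv[:,1],np.degrees(np.arctan2(vv[1,1],vv[0,1])))
# white tray rims/floor
m=box((S<60)&(V>150),230,305,160,230);q=P[m];print('white',m.sum(),np.percentile(q[:,2],[5,50,95]))
r=q[q[:,2]<.06];print(cv2.minAreaRect(r[:,:2].astype(np.float32)),r.mean(0))
# case blue
blue=(H>105)&(H<125)&(S>130)&(V>60)
m=box(blue,60,150,140,225);q=P[m];print('case',np.percentile(q,[1,50,99],axis=0).round(3).tolist())
r=q[(q[:,2]>.06)&(q[:,2]<.08)];print(len(r),cv2.minAreaRect(r[:,:2].astype(np.float32)))
cr=np.hstack([cv2.resize(p[150:235,225:310],(400,400),interpolation=cv2.INTER_CUBIC),cv2.resize(p[130:230,55:155],(400,400),interpolation=cv2.INTER_CUBIC)])
cv2.imwrite('pics/crop.png',cr[:,:,::-1])
E
```

```text
tab 93 [0.59485506 0.28516368 0.06847382] [[0.5731, 0.2789, 0.0628], [0.5953, 0.2844, 0.0689], [0.6156, 0.292, 0.0725]]
140.68817204301075 180.23655913978496
corner 34 [ 0.62141389 -0.06591352  0.04096156] [[0.6119, -0.08, 0.0345], [0.6218, -0.0674, 0.0417], [0.6296, -0.0477, 0.0461]]
270.1470588235294 168.11764705882354
bar 189 [0.09998199 0.10459172 0.10877457]
((0.5500063300132751, -0.05577638000249863), (0.15793639421463013, 0.013295542448759079), 81.84011840820312)
[ 0.55016106 -0.05639068  0.10448614] [0.1404673  0.99008532] 81.92511238237995
white 1495 [-0.00041847  0.00547775  0.04220226]
((0.5545507073402405, -0.057763442397117615), (0.12956225872039795, 0.13056592643260956), 36.82294845581055) [ 0.54969794 -0.05622772  0.00981904]
case [[0.493, 0.293, -0.0], [0.593, 0.417, 0.062], [0.689, 0.449, 0.201]]
701 ((0.5917816758155823, 0.3603467345237732), (0.19957704842090607, 0.13629479706287384), 2.2579843997955322)
```

View pics/crop.png

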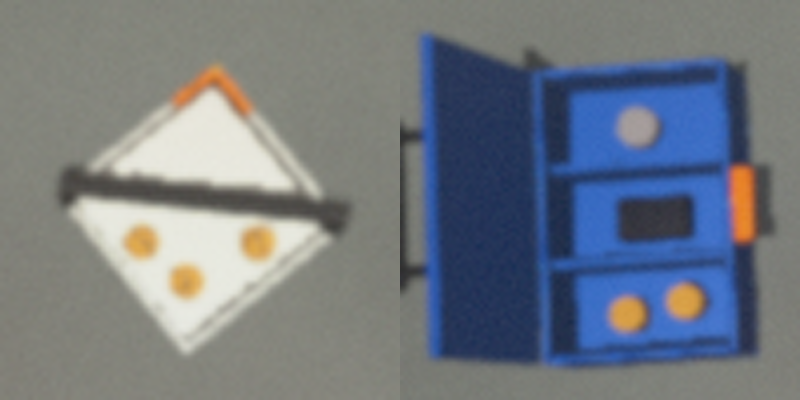

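Crop confirmed: this is the white tote, with its orange corner at the top of the crop, and the case tab is on the case's right side. The bar centre is at about (0.550, -0.056), the tote's x azimuth is about -8° and the tab is at about (0.595, 0.286). I'm moving above the bar.

>>> send_rows([
  {"xyz": [0.005, -0.012, 0.001], "angular": [0, 0, -0.025], "gripper": 0.05},
  {"xyz": [0.014, -0.034, 0.005], "angular": [0, 0, -0.065], "gripper": 0.05},
  {"xyz": [0.025, -0.06, 0.01], "angular": [0, 0, -0.12], "gripper": 0.05},
  {"xyz": [0.038, -0.09, 0.015], "angular": [0, 0, -0.18], "gripper": 0.05},
  {"xyz": [0.051, -0.122, 0.02], "angular": [0, 0, -0.24], "gripper": 0.05},
  {"xyz": [0.064, -0.154, 0.02], "angular": [0, 0, -0.3], "gripper": 0.05},
  {"xyz": [0.077, -0.186, 0.02], "angular": [0, 0, -0.36], "gripper": 0.05},
  {"xyz": [0.09, -0.218, 0.02], "angular": [0, 0, -0.42], "gripper": 0.05},
  {"xyz": [0.103, -0.25, 0.02], "angular": [0, 0, -0.48], "gripper": 0.05},
  {"xyz": [0.116, -0.28, 0.02], "angular": [0, 0, -0.54], "gripper": 0.05},
])

```text
t: 0.93
position: [0.398, 0.3031, 0.2513]
tool_rot: [[-0.0, -0.546, 0.838], [-0.0, 0.838, 0.546], [-1.0, -0.0, -0.0]]
wrist_force: [1.6, 0.1, -0.2]
finger_gap: 0.583
```

>>> send_rows([
  {"xyz": [0.014, -0.032, 0], "angular": [0, 0, -0.07], "gripper": 0.05},
  {"xyz": [0.028, -0.066, 0], "angular": [0, 0, -0.14], "gripper": 0.05},
  {"xyz": [0.042, -0.1, 0], "angular": [0, 0, -0.21], "gripper": 0.05},
  {"xyz": [0.057, -0.136, 0], "angular": [0, 0, -0.28], "gripper": 0.05},
  {"xyz": [0.072, -0.172, 0], "angular": [0, 0, -0.35], "gripper": 0.05},
  {"xyz": [0.087, -0.208, -0.01], "angular": [0, 0, -0.42], "gripper": 0.05},
  {"xyz": [0.102, -0.244, -0.02], "angular": [0, 0, -0.5], "gripper": 0.05},
  {"xyz": [0.117, -0.28, -0.03], "angular": [0, 0, -0.58], "gripper": 0.05},
  {"xyz": [0.132, -0.316, -0.04], "angular": [0, 0, -0.65], "gripper": 0.05},
  {"xyz": [0.144, -0.346, -0.05], "angular": [0, 0, -0.7], "gripper": 0.05},
])

```text
t: 1.77
position: [0.5421, -0.0434, 0.2008]
tool_rot: [[0.0, 0.124, 0.992], [-0.0, 0.992, -0.124], [-1.0, -0.0, 0.0]]
wrist_force: [0.1, 1.2, -0.0]
finger_gap: 0.587
```

```bash
cat > st.py <<'E'
from station import manip
import numpy as np
s=manip.read_state()
np.set_printoptions(precision=4,suppress=True)
print(s['t'],s['position'],'\n',s['tool_rot'],'\nJ',s['joint_pos'],'F',s['wrist_force'],s['torque'],s['finger_gap'])
R=s['tool_rot'];print('z az',np.degrees(np.arctan2(R[1,2],R[0,2])))
E
python3 st.py
```

```text
1.7667 [ 0.5421 -0.0434  0.2008] 
 [[ 0.0002  0.1235  0.9923]
 [-0.0003  0.9923 -0.1235]
 [-1.     -0.0003  0.0003]] 
J [ -7.7618  21.0787 107.3569  -0.0206  51.549   -0.6539] F [ 0.0659  1.1535 -0.0147] [-0.0121  0.0168  0.0386] 0.5871816380385675
z az -7.095084538282345
```

>>> send_rows([
  {"xyz": [0.002, -0.004, -0.01], "angular": [0, 0, -0.005], "gripper": 0.05},
  {"xyz": [0.004, -0.008, -0.02], "angular": [0, 0, -0.01], "gripper": 0.05},
  {"xyz": [0.006, -0.012, -0.03], "angular": [0, 0, -0.014], "gripper": 0.05},
  {"xyz": [0.008, -0.015, -0.04], "angular": [0, 0, -0.018], "gripper": 0.05},
  {"xyz": [0.008, -0.015, -0.05], "angular": [0, 0, -0.018], "gripper": 0.05},
  {"xyz": [0.008, -0.015, -0.06], "angular": [0, 0, -0.018], "gripper": 0.05},
  {"xyz": [0.008, -0.015, -0.07], "angular": [0, 0, -0.018], "gripper": 0.05},
  {"xyz": [0.008, -0.015, -0.075], "angular": [0, 0, -0.018], "gripper": 0.05},
  {"xyz": [0.008, -0.015, -0.075], "angular": [0, 0, -0.018], "gripper": 0.05},
  {"xyz": [0.008, -0.015, -0.075], "angular": [0, 0, -0.018], "gripper": 0.05},
])

```text
t: 2.6
position: [0.5499, -0.0551, 0.1261]
tool_rot: [[-0.0, 0.135, 0.991], [0.0, 0.991, -0.135], [-1.0, 0.0, -0.0]]
wrist_force: [0.4, 0.6, -0.7]
finger_gap: 0.586
```

```bash
python3 st.py
python3 - <<'E'
from station import manip
import cv2
for n in("side","top"):
    p,d=manip.camera(n); c=p[150:260,210:320] if n=="side" else p[140:250,215:325]
    cv2.imwrite(f"pics/a_{n}.png",cv2.resize(c[:,:,::-1],(500,500),interpolation=cv2.INTER_CUBIC))
E
```

```text
2.6 [ 0.5499 -0.0551  0.1261] 
 [[-0.0005  0.1351  0.9908]
 [ 0.0001  0.9908 -0.1351]
 [-1.      0.     -0.0005]] 
J [ -8.8616  27.4267 109.9935   0.0006  42.607   -1.0956] F [ 0.372   0.636  -0.6775] [-0.0484 -0.0086  0.0111] 0.5859006737092741
z az -7.7665463435756426
```

View pics/a_side.png

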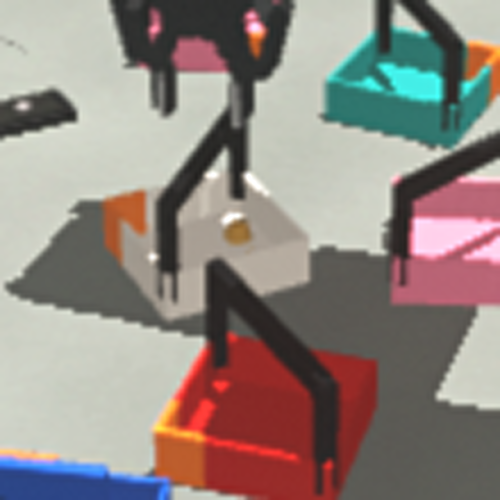

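View pics/a_top.png

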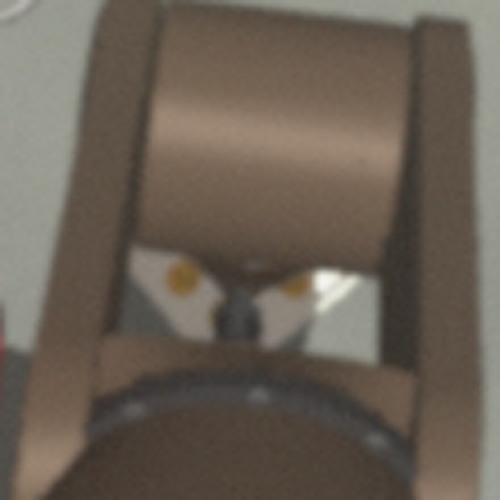

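The side view shows the fingers on either side of the bar line; the top view is blocked by the arm. I'm descending and gripping.

>>> send_rows([
  {"xyz": [0, -0.001, -0.01], "angular": [0, 0, -0.005], "gripper": 0.05},
  {"xyz": [0, -0.001, -0.02], "angular": [0, 0, -0.005], "gripper": 0.05},
  {"xyz": [0, -0.001, -0.03], "angular": [0, 0, -0.005], "gripper": 0.05},
  {"xyz": [0, -0.001, -0.04], "angular": [0, 0, -0.005], "gripper": 0.05},
  {"xyz": [0, -0.001, -0.048], "angular": [0, 0, -0.005], "gripper": 0.05},
  {"xyz": [0, -0.001, -0.05], "angular": [0, 0, -0.005], "gripper": 0.05},
  {"xyz": [0, -0.001, -0.05], "angular": [0, 0, -0.005], "gripper": 0.05},
  {"xyz": [0, -0.001, -0.05], "angular": [0, 0, -0.005], "gripper": 0.05},
  {"xyz": [0, -0.001, -0.05], "angular": [0, 0, -0.005], "gripper": 0.03},
  {"xyz": [0, -0.001, -0.05], "angular": [0, 0, -0.005], "gripper": 0.025},
])

```text
t: 3.53
position: [0.5503, -0.0564, 0.0767]
tool_rot: [[0.001, 0.141, 0.99], [-0.0, 0.99, -0.141], [-1.0, -0.0, 0.001]]
wrist_force: [0.5, -0.0, 0.1]
finger_gap: 0.314
```

>>> send_rows([
  {"xyz": [0, 0, 0], "angular": [0, 0, 0], "gripper": 0.018},
  {"xyz": [0, 0, 0], "angular": [0, 0, 0], "gripper": 0.014},
  {"xyz": [0, 0, 0], "angular": [0, 0, 0], "gripper": 0.01},
  {"xyz": [0, 0, 0], "angular": [0, 0, 0], "gripper": 0.005},
  {"xyz": [0, 0, 0], "angular": [0, 0, 0], "gripper": 0},
  {"xyz": [0, 0, 0], "angular": [0, 0, 0], "gripper": 0},
  {"xyz": [0, 0, 0], "angular": [0, 0, 0], "gripper": 0},
  {"xyz": [0, 0, 0], "angular": [0, 0, 0], "gripper": 0},
  {"xyz": [0, 0, 0], "angular": [0, 0, 0], "gripper": 0},
  {"xyz": [0, 0, 0], "angular": [0, 0, 0], "gripper": 0},
], squeeze=60)

```text
t: 4.37
position: [0.5502, -0.0564, 0.0767]
tool_rot: [[0.001, 0.141, 0.99], [-0.0, 0.99, -0.141], [-1.0, -0.0, 0.001]]
wrist_force: [-1.6, -0.0, 5.2]
finger_gap: 0.127
```

```bash
python3 st.py
```

```text
4.3667 [ 0.5502 -0.0564  0.0767] 
 [[ 0.0006  0.1405  0.9901]
 [-0.0001  0.9901 -0.1405]
 [-1.     -0.      0.0006]] 
J [ -8.9924  31.7043 111.8118  -0.001   36.4517  -0.9135] F [-1.57   -0.0276  5.1977] [-0.0231  0.1664  0.0619] 0.1272825137809798
z az -8.078174742376582
```

The gripper stopped at about 11 mm on the bar. Lifting.

>>> send_rows([
  {"xyz": [0, 0, 0.001], "angular": [0, 0, 0], "gripper": 0},
  {"xyz": [0, 0, 0.004], "angular": [0, 0, 0], "gripper": 0},
  {"xyz": [0, 0, 0.009], "angular": [0, 0, 0], "gripper": 0},
  {"xyz": [0, 0, 0.016], "angular": [0, 0, 0], "gripper": 0},
  {"xyz": [0, 0, 0.024], "angular": [0, 0, 0], "gripper": 0},
  {"xyz": [0, 0, 0.033], "angular": [0, 0, 0], "gripper": 0},
  {"xyz": [0, 0, 0.043], "angular": [0, 0, 0], "gripper": 0},
  {"xyz": [0, 0, 0.054], "angular": [0, 0, 0], "gripper": 0},
  {"xyz": [0, 0, 0.065], "angular": [0, 0, 0], "gripper": 0},
  {"xyz": [0, 0, 0.076], "angular": [0, 0, 0], "gripper": 0},
])

```text
t: 5.2
position: [0.5501, -0.0564, 0.1537]
tool_rot: [[0.001, 0.141, 0.99], [-0.0, 0.99, -0.141], [-1.0, 0.0, 0.001]]
wrist_force: [-0.3, -1.0, -3.4]
finger_gap: 0.126
```

>>> send_rows([
  {"xyz": [0, 0, 0.011], "angular": [0, 0, 0], "gripper": 0},
  {"xyz": [0, 0, 0.024], "angular": [0, 0, 0], "gripper": 0},
  {"xyz": [0, 0, 0.038], "angular": [0, 0, 0], "gripper": 0},
  {"xyz": [0, 0, 0.053], "angular": [0, 0, 0], "gripper": 0},
  {"xyz": [0, 0, 0.068], "angular": [0, 0, 0], "gripper": 0},
  {"xyz": [0, 0, 0.083], "angular": [0, 0, 0], "gripper": 0},
  {"xyz": [0, 0, 0.098], "angular": [0, 0, 0], "gripper": 0},
  {"xyz": [0, 0, 0.112], "angular": [0, 0, 0], "gripper": 0},
  {"xyz": [0, 0, 0.125], "angular": [0, 0, 0], "gripper": 0},
  {"xyz": [0, 0, 0.136], "angular": [0, 0, 0], "gripper": 0},
])

```text
t: 6.03
position: [0.55, -0.0564, 0.29]
tool_rot: [[0.001, 0.141, 0.99], [-0.0, 0.99, -0.141], [-1.0, 0.0, 0.001]]
wrist_force: [1.0, -0.4, -4.1]
finger_gap: 0.13
```

>>> send_rows([
  {"xyz": [0, 0, 0.008], "angular": [0, 0, 0], "gripper": 0},
  {"xyz": [0, 0, 0.014], "angular": [0, 0, 0], "gripper": 0},
  {"xyz": [0, 0, 0.018], "angular": [0, 0, 0], "gripper": 0},
  {"xyz": [0, 0, 0.02], "angular": [0, 0, 0], "gripper": 0},
  {"xyz": [0, 0, 0.02], "angular": [0, 0, 0.005], "gripper": 0},
  {"xyz": [0, 0, 0.02], "angular": [0, 0, 0.015], "gripper": 0},
  {"xyz": [0, 0, 0.02], "angular": [0, 0, 0.03], "gripper": 0},
  {"xyz": [0, 0, 0.02], "angular": [0, 0, 0.05], "gripper": 0},
  {"xyz": [0, 0, 0.02], "angular": [0, 0, 0.075], "gripper": 0},
  {"xyz": [0, 0, 0.02], "angular": [0, 0, 0.105], "gripper": 0},
])

```text
t: 6.87
position: [0.5499, -0.0564, 0.3081]
tool_rot: [[-0.0, 0.033, 0.999], [0.0, 0.999, -0.033], [-1.0, 0.0, -0.0]]
wrist_force: [-0.2, -0.2, -3.8]
finger_gap: 0.131
```

```bash
python3 st.py
python3 - <<'E'
from station import manip
import cv2
p,d=manip.camera("side")
cv2.imwrite("pics/b_side.png",cv2.resize(p[80:230,190:390][:,:,::-1],(800,600),interpolation=cv2.INTER_CUBIC))
E
```

```text
6.8667 [ 0.5499 -0.0564  0.3081] 
 [[-0.0004  0.0334  0.9994]
 [ 0.0001  0.9994 -0.0334]
 [-1.      0.     -0.0004]] 
J [-8.993  15.5544 98.7686 -0.0001 65.6992 -7.0803] F [-0.2226 -0.2416 -3.7536] [ 0.0111 -0.0102  0.0212] 0.13071696850674017
z az -1.9126009097875991
```

View pics/b_side.png

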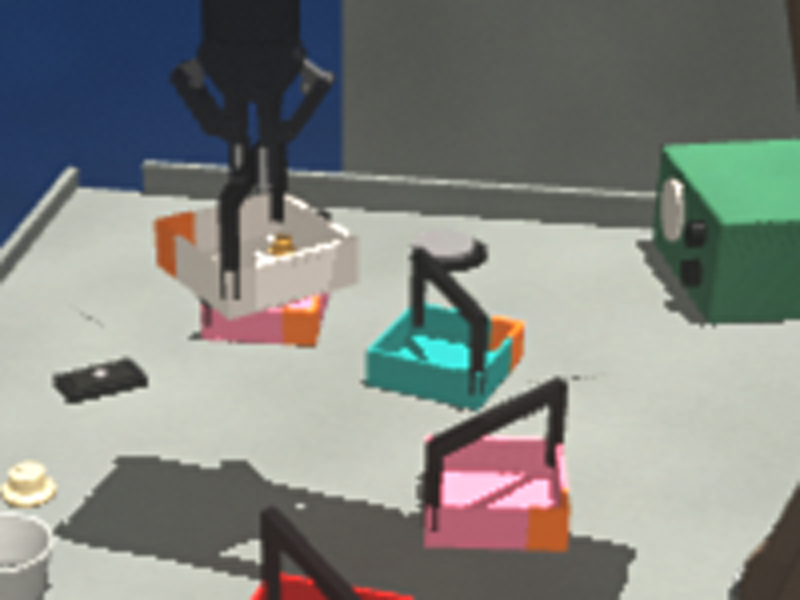

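The tote is up and level, at pixel (255,255) in the crop, with an adapter visible inside. I'm turning it about +84.5°, from azimuth -2° to 82.5°.

>>> send_rows([
  {"xyz": [0, 0, 0], "angular": [0, 0, 0.035], "gripper": 0},
  {"xyz": [0, 0, 0], "angular": [0, 0, 0.08], "gripper": 0},
  {"xyz": [0, 0, 0], "angular": [0, 0, 0.135], "gripper": 0},
  {"xyz": [0, 0, 0], "angular": [0, 0, 0.2], "gripper": 0},
  {"xyz": [0, 0, 0], "angular": [0, 0, 0.27], "gripper": 0},
  {"xyz": [0, 0, 0], "angular": [0, 0, 0.34], "gripper": 0},
  {"xyz": [0, 0, 0], "angular": [0, 0, 0.41], "gripper": 0},
  {"xyz": [0, 0, 0], "angular": [0, 0, 0.48], "gripper": 0},
  {"xyz": [0, 0, 0], "angular": [0, 0, 0.55], "gripper": 0},
  {"xyz": [0, 0, 0], "angular": [0, 0, 0.62], "gripper": 0},
])

```text
t: 7.75
position: [0.5499, -0.0564, 0.3082]
tool_rot: [[-0.0, -0.555, 0.832], [0.0, 0.832, 0.555], [-1.0, 0.0, -0.0]]
wrist_force: [-0.1, 0.2, -4.2]
finger_gap: 0.128
```

>>> send_rows([
  {"xyz": [0, 0, 0], "angular": [0, 0, 0.07], "gripper": 0},
  {"xyz": [0, 0, 0], "angular": [0, 0, 0.14], "gripper": 0},
  {"xyz": [0, 0, 0], "angular": [0, 0, 0.21], "gripper": 0},
  {"xyz": [0, 0, 0], "angular": [0, 0, 0.28], "gripper": 0},
  {"xyz": [0, 0, 0], "angular": [0, 0, 0.35], "gripper": 0},
  {"xyz": [0, 0, 0], "angular": [0, 0, 0.42], "gripper": 0},
  {"xyz": [0, 0, 0], "angular": [0, 0, 0.49], "gripper": 0},
  {"xyz": [0, 0, 0], "angular": [0, 0, 0.56], "gripper": 0},
  {"xyz": [0, 0, 0], "angular": [0, 0, 0.62], "gripper": 0},
  {"xyz": [0, 0, 0], "angular": [0, 0, 0.67], "gripper": 0},
])

```text
t: 8.58
position: [0.55, -0.0564, 0.3082]
tool_rot: [[-0.0, -0.951, 0.308], [0.0, 0.308, 0.951], [-1.0, 0.0, -0.0]]
wrist_force: [-0.2, -0.7, -4.5]
finger_gap: 0.13
```

>>> send_rows([
  {"xyz": [0, 0, 0], "angular": [0, 0, 0.045], "gripper": 0},
  {"xyz": [0, 0, 0], "angular": [0, 0, 0.085], "gripper": 0},
  {"xyz": [0, 0, 0], "angular": [0, 0, 0.12], "gripper": 0},
  {"xyz": [0, 0, 0], "angular": [0, 0, 0.145], "gripper": 0},
  {"xyz": [0, 0, 0], "angular": [0, 0, 0.165], "gripper": 0},
  {"xyz": [0, 0, 0], "angular": [0, 0, 0.177], "gripper": 0},
  {"xyz": [0, 0, 0], "angular": [0, 0, 0.185], "gripper": 0},
  {"xyz": [0, 0, 0], "angular": [0, 0, 0.185], "gripper": 0},
  {"xyz": [0, 0, 0], "angular": [0, 0, 0.185], "gripper": 0},
  {"xyz": [0, 0, 0], "angular": [0, 0, 0.185], "gripper": 0},
])

```text
t: 9.42
position: [0.55, -0.0564, 0.3083]
tool_rot: [[-0.0, -0.991, 0.132], [-0.0, 0.132, 0.991], [-1.0, 0.0, -0.0]]
wrist_force: [-0.3, -0.3, -4.0]
finger_gap: 0.128
```

```bash
python3 st.py
python3 - <<'E'
from station import manip
import cv2,numpy as np
for n in("side","top"):
    p,d=manip.camera(n);m=manip.camera_model(n)
    np.savez(f"{n}1.npz",p=p,d=d,**{k:np.array(v) for k,v in m.items()})
    cv2.imwrite(f"pics/c_{n}.png",cv2.resize(p[80:230,190:390][:,:,::-1],(800,600),interpolation=cv2.INTER_CUBIC) if n=="side" else cv2.resize(p[:,:,::-1],(800,600),interpolation=cv2.INTER_CUBIC))
E
```

```text
9.4167 [ 0.55   -0.0564  0.3083] 
 [[-0.     -0.9913  0.1318]
 [-0.      0.1318  0.9913]
 [-1.      0.     -0.    ]] 
J [ -8.9921  15.5387  98.759   -0.0006  65.7048 -91.4183] F [-0.3366 -0.2845 -4.0225] [-0.0521  0.0151 -0.0041] 0.1279518911548482
z az 82.42644805635703
```

View pics/c_side.png

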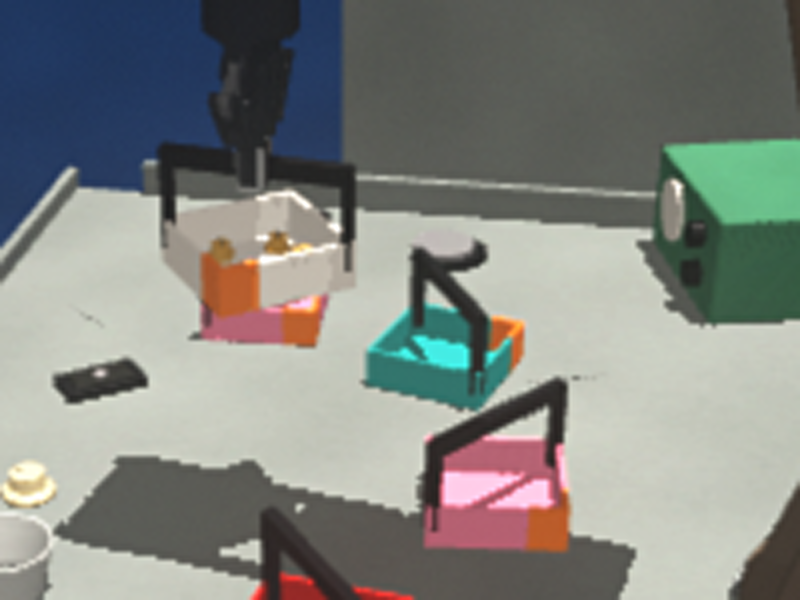

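View pics/c_top.png

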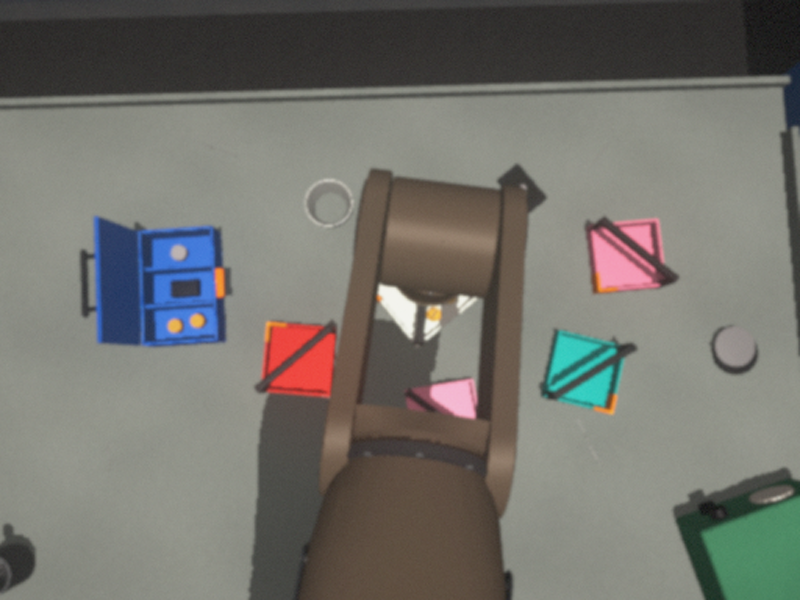

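The corner now points left toward the case at azimuth 82.4°, the tote is level, and all three adapters are still inside. The case, hood and other items haven't moved. I'm tipping slowly about the bar axis.

>>> send_rows([
  {"xyz": [0, 0, 0], "angular": [-0.01, 0.0013, 0], "gripper": 0},
  {"xyz": [0, 0, 0], "angular": [-0.025, 0.0033, 0], "gripper": 0},
  {"xyz": [0, 0, 0], "angular": [-0.042, 0.0056, 0], "gripper": 0},
  {"xyz": [0, 0, 0], "angular": [-0.06, 0.008, 0], "gripper": 0},
  {"xyz": [0, 0, 0], "angular": [-0.078, 0.0104, 0], "gripper": 0},
  {"xyz": [0, 0, 0], "angular": [-0.096, 0.0128, 0], "gripper": 0},
  {"xyz": [0, 0, 0], "angular": [-0.114, 0.0152, 0], "gripper": 0},
  {"xyz": [0, 0, 0], "angular": [-0.132, 0.0176, 0], "gripper": 0},
  {"xyz": [0, 0, 0], "angular": [-0.15, 0.02, 0], "gripper": 0},
  {"xyz": [0, 0, 0], "angular": [-0.168, 0.0224, 0], "gripper": 0},
])

```text
t: 10.35
position: [0.55, -0.0563, 0.3083]
tool_rot: [[-0.022, -0.991, 0.129], [-0.169, 0.131, 0.977], [-0.985, 0.0, -0.17]]
wrist_force: [0.4, -0.9, -4.8]
finger_gap: 0.128
```

```bash
python3 st.py
```

```text
10.35 [ 0.55   -0.0563  0.3083] 
 [[-0.0224 -0.9913  0.1294]
 [-0.169   0.1313  0.9768]
 [-0.9854  0.0001 -0.1705]] 
J [ -2.4402  16.2732  98.5104 -10.6714  66.4694 -80.518 ] F [ 0.4052 -0.8507 -4.7675] [ 0.265  -0.0108 -0.0265] 0.12784433007638826
z az 82.45605122604336
```

>>> send_rows([
  {"xyz": [0, 0, 0], "angular": [-0.018, 0.0024, 0], "gripper": 0},
  {"xyz": [0, 0, 0], "angular": [-0.036, 0.0048, 0], "gripper": 0},
  {"xyz": [0, 0, 0], "angular": [-0.054, 0.0072, 0], "gripper": 0},
  {"xyz": [0, 0, 0], "angular": [-0.072, 0.0096, 0], "gripper": 0},
  {"xyz": [0, 0, 0], "angular": [-0.09, 0.012, 0], "gripper": 0},
  {"xyz": [0, 0, 0], "angular": [-0.108, 0.0144, 0], "gripper": 0},
  {"xyz": [0, 0, 0], "angular": [-0.126, 0.0168, 0], "gripper": 0},
  {"xyz": [0, 0, 0], "angular": [-0.144, 0.0192, 0], "gripper": 0},
  {"xyz": [0, 0, 0], "angular": [-0.162, 0.0216, 0], "gripper": 0},
  {"xyz": [0, 0, 0], "angular": [-0.18, 0.024, 0], "gripper": 0},
])

```text
t: 11.18
position: [0.55, -0.0563, 0.3083]
tool_rot: [[-0.046, -0.991, 0.123], [-0.343, 0.131, 0.93], [-0.938, 0.0, -0.346]]
wrist_force: [-0.2, -0.5, -3.8]
finger_gap: 0.129
```

>>> send_rows([
  {"xyz": [0, 0, 0], "angular": [-0.018, 0.0024, 0], "gripper": 0},
  {"xyz": [0, 0, 0], "angular": [-0.036, 0.0048, 0], "gripper": 0},
  {"xyz": [0, 0, 0], "angular": [-0.054, 0.0072, 0], "gripper": 0},
  {"xyz": [0, 0, 0], "angular": [-0.072, 0.0096, 0], "gripper": 0},
  {"xyz": [0, 0, 0], "angular": [-0.09, 0.012, 0], "gripper": 0},
  {"xyz": [0, 0, 0], "angular": [-0.108, 0.0144, 0], "gripper": 0},
  {"xyz": [0, 0, 0], "angular": [-0.126, 0.0168, 0], "gripper": 0},
  {"xyz": [0, 0, 0], "angular": [-0.144, 0.0192, 0], "gripper": 0},
  {"xyz": [0, 0, 0], "angular": [-0.162, 0.0216, 0], "gripper": 0},
  {"xyz": [0, 0, 0], "angular": [-0.18, 0.024, 0], "gripper": 0},
])

```text
t: 12.02
position: [0.55, -0.0563, 0.3083]
tool_rot: [[-0.067, -0.991, 0.113], [-0.505, 0.132, 0.853], [-0.861, 0.0, -0.509]]
wrist_force: [0.0, -0.2, -5.4]
finger_gap: 0.13
```

>>> send_rows([
  {"xyz": [0, 0, 0], "angular": [-0.018, 0.0024, 0], "gripper": 0},
  {"xyz": [0, 0, 0], "angular": [-0.034, 0.0045, 0], "gripper": 0},
  {"xyz": [0, 0, 0], "angular": [-0.048, 0.0064, 0], "gripper": 0},
  {"xyz": [0, 0, 0], "angular": [-0.06, 0.008, 0], "gripper": 0},
  {"xyz": [0, 0, 0], "angular": [-0.07, 0.0094, 0], "gripper": 0},
  {"xyz": [0, 0, 0], "angular": [-0.077, 0.0103, 0], "gripper": 0},
  {"xyz": [0, 0, 0], "angular": [-0.078, 0.0104, 0], "gripper": 0},
  {"xyz": [0, 0, 0], "angular": [-0.078, 0.0104, 0], "gripper": 0},
  {"xyz": [0, 0, 0], "angular": [-0.078, 0.0104, 0], "gripper": 0},
  {"xyz": [0, 0, 0], "angular": [-0.078, 0.0104, 0], "gripper": 0},
])

```text
t: 12.85
position: [0.55, -0.0565, 0.3084]
tool_rot: [[-0.076, -0.991, 0.108], [-0.569, 0.132, 0.812], [-0.819, 0.0, -0.574]]
wrist_force: [0.2, 0.4, -4.1]
finger_gap: 0.127
```

```bash
python3 st.py
python3 - <<'E'
from station import manip
import cv2,numpy as np
s=manip.read_state();R=s['tool_rot'];print('tilt',np.degrees(np.arcsin(-R[2,2])),'bar tilt',np.degrees(np.arcsin(R[2,1])))
b=s['position']-R[:,0]*.019; print('bar',b,'need az',np.degrees(np.arctan2(.286-b[1],.595-b[0])))
for n in("side","top"):
    p,d=manip.camera(n);m=manip.camera_model(n)
    np.savez(f"{n}2.npz",p=p,d=d,**{k:np.array(v) for k,v in m.items()})
    cv2.imwrite(f"pics/d_{n}.png",cv2.resize(p[80:200,190:350][:,:,::-1],(800,600),interpolation=cv2.INTER_CUBIC) if n=="side" else cv2.resize(p[:,:,::-1],(800,600),interpolation=cv2.INTER_CUBIC))
E
```

```text
12.85 [ 0.55   -0.0565  0.3084] 
 [[-0.0758 -0.9913  0.1078]
 [-0.5688  0.1318  0.8119]
 [-0.819   0.0002 -0.5738]] 
J [ 12.0999  22.8371  97.8247 -33.931   75.4423 -56.8214] F [ 0.2046  0.3953 -4.1106] [ 0.7573 -0.0902 -0.0001] 0.12728637631998613
z az 82.4367539510526
tilt 35.01713931028338 bar tilt 0.012165063449872284
bar [ 0.55146556 -0.04567283  0.32398808] need az 82.52226532121115
```

View pics/d_side.png

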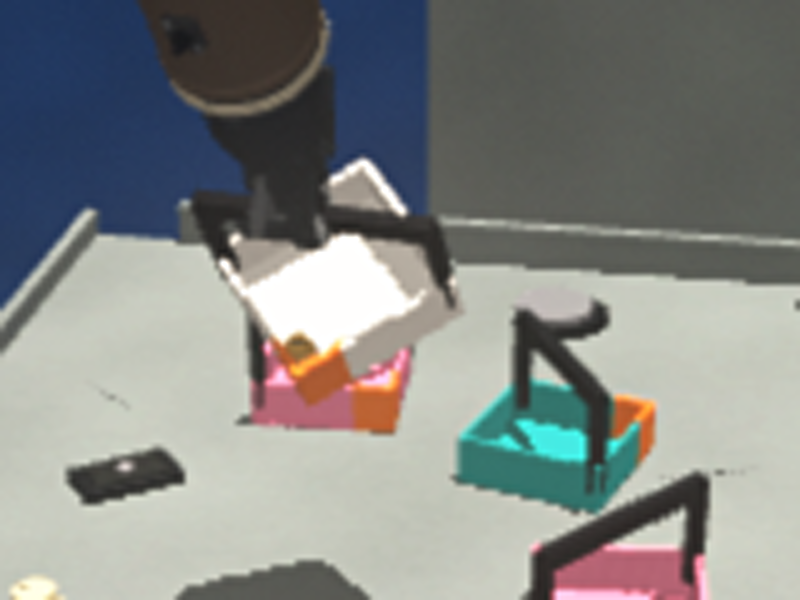

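View pics/d_top.png

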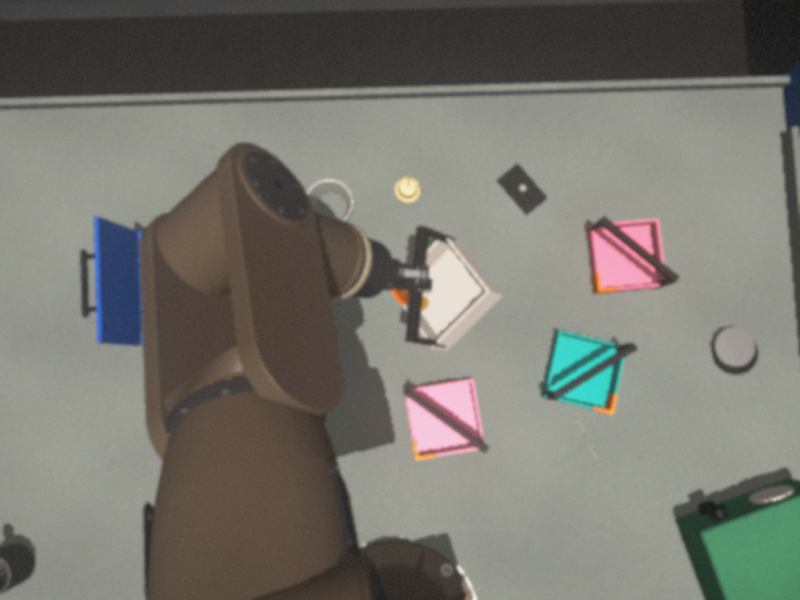

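The tote is at 35.0° and azimuth 82.44°, where 82.5° is needed. One adapter shows near the corner at (300,345), and the other two may be hidden by the walls. I'll check this with a geometric overlay.

```bash
cat > ov.py <<'E'
from h import *
from station import manip
import sys
s=manip.read_state();R=s['tool_rot']
Rt=np.stack([R[:,2],-np.cross(R[:,2],-R[:,0])*-1,-R[:,0]],1)
Rt[:,1]=np.cross(Rt[:,2],Rt[:,0])
b=s['position']-R[:,0]*.019; o=b-Rt[:,2]*.095
T=lambda q:o+np.asarray(q)@Rt.T
tag=sys.argv[1]
for n,(v0,v1,u0,u1) in dict(side=(105,165,225,305),top=(135,235,230,330)).items():
    z=load(f'{n}{tag}.npz');k=10 if n=='side' else 6
    im=cv2.resize(z['p'][v0:v1,u0:u1],None,fx=k,fy=k,interpolation=cv2.INTER_CUBIC)[:,:,::-1].copy()
    raw=im.copy()
    for h in (0,.04):
        q=proj(z,T([[.085,0,h],[0,.085,h],[-.085,0,h],[0,-.085,h]]))
        cv2.polylines(im,[((q-[u0,v0]+.5)*k).astype(np.int32)],True,(0,255,0) if h else (255,0,0),1)
    for x,y in [(.0635,0),(.048,.0156),(.048,-.0156)]:
        a=np.linspace(0,6.3,30)
        q=proj(z,T(np.stack([x+.011*np.cos(a),y+.011*np.sin(a),0*a+.009],1)))
        cv2.polylines(im,[((q-[u0,v0]+.5)*k).astype(np.int32)],True,(255,0,255),1)
    cv2.imwrite(f'pics/ov{tag}_{n}.png',im);cv2.imwrite(f'pics/raw{tag}_{n}.png',raw)
    P=pts(z);L=(P-o)@Rt
    m=(abs(L[...,0])<.09)&(abs(L[...,1])<.09)&(L[...,2]<.045)&(L[...,2]>-.01)&(z['d']>0)
    hsv=cv2.cvtColor(z['p'],cv2.COLOR_RGB2HSV)
    br=m&(hsv[...,0]>10)&(hsv[...,0]<28)&(hsv[...,1]>110)
    fl=m&(hsv[...,1]<50)&(abs(L[...,2]-.004)<.004)
    print(n,'floor z',np.median(L[...,2][fl]) if fl.any() else None,fl.sum(),'brass',br.sum())
    vs,us=np.nonzero(br)
    for v,u in list(zip(vs,us))[::3]: print((u,v),hsv[v,u],L[v,u].round(3),end=';')
    print()
E
python3 ov.py 2
```

```text
side floor z 0.0034102771102945007 538 brass 47
(np.int64(249), np.int64(147)) [ 17 139 163] [ 0.045 -0.016  0.019];(np.int64(248), np.int64(148)) [ 17 119 126] [ 0.049 -0.018  0.019];(np.int64(247), np.int64(149)) [ 15 153 157] [ 0.054 -0.02   0.02 ];(np.int64(250), np.int64(149)) [ 18 146 152] [ 0.051 -0.011  0.017];(np.int64(256), np.int64(149)) [ 20 132 255] [0.06  0.017 0.039];(np.int64(249), np.int64(150)) [ 18 143 146] [ 0.055 -0.013  0.017];(np.int64(252), np.int64(150)) [ 15 149 163] [ 0.048 -0.007  0.008];(np.int64(248), np.int64(151)) [ 13 169 163] [ 0.054 -0.02   0.007];(np.int64(251), np.int64(151)) [ 14 167 198] [ 0.058 -0.005  0.017];(np.int64(254), np.int64(151)) [ 19 164 255] [0.069 0.013 0.041];(np.int64(248), np.int64(152)) [ 11 190 204] [ 0.076 -0.005  0.042];(np.int64(251), np.int64(152)) [ 18 186 255] [0.075 0.006 0.043];(np.int64(248), np.int64(153)) [ 16 192 255] [ 0.079 -0.004  0.042];(np.int64(251), np.int64(153)) [ 14 193 255] [0.077 0.006 0.041];(np.int64(249), np.int64(154)) [ 20 187 255] [0.083 0.001 0.043];(np.int64(249), np.int64(155)) [ 11 190 209] [0
[... 1187 characters left out ...]
 np.int64(191)) [ 12 202 226] [0.066 0.016 0.041];(np.int64(258), np.int64(191)) [ 11 195 173] [0.065 0.015 0.031];(np.int64(272), np.int64(191)) [ 17 119 201] [0.041 0.01  0.007];(np.int64(257), np.int64(192)) [ 12 205 209] [0.062 0.018 0.039];(np.int64(260), np.int64(192)) [ 11 176 148] [0.063 0.016 0.025];(np.int64(272), np.int64(192)) [ 18 145 200] [0.04  0.013 0.009];(np.int64(257), np.int64(193)) [ 11 186 217] [0.06  0.02  0.041];(np.int64(272), np.int64(193)) [ 18 152 198] [0.04  0.015 0.009];(np.int64(271), np.int64(194)) [ 18 158 186] [0.04  0.018 0.011];(np.int64(271), np.int64(195)) [ 18 152 190] [0.044 0.02  0.005];(np.int64(271), np.int64(196)) [ 17 140 198] [0.043 0.022 0.007];
```

View pics/ov2_side.png

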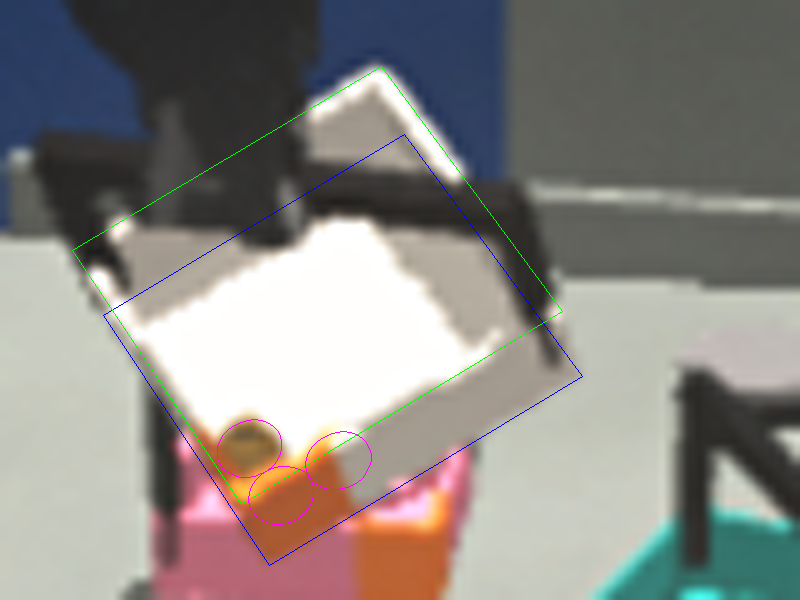

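View pics/ov2_top.png

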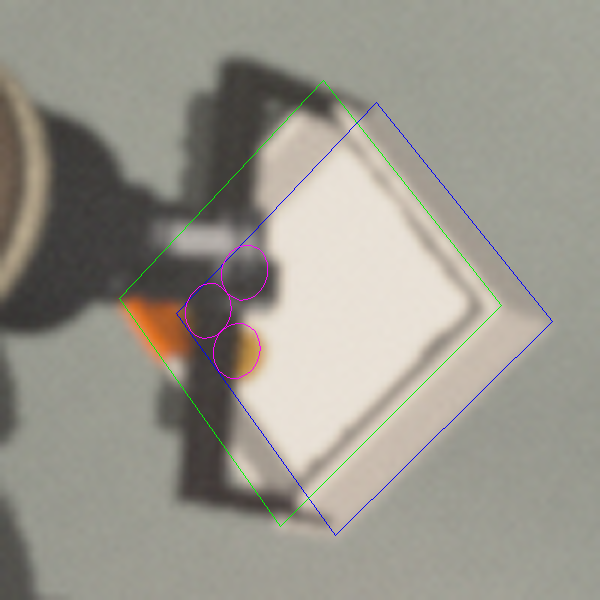

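View pics/raw2_side.png

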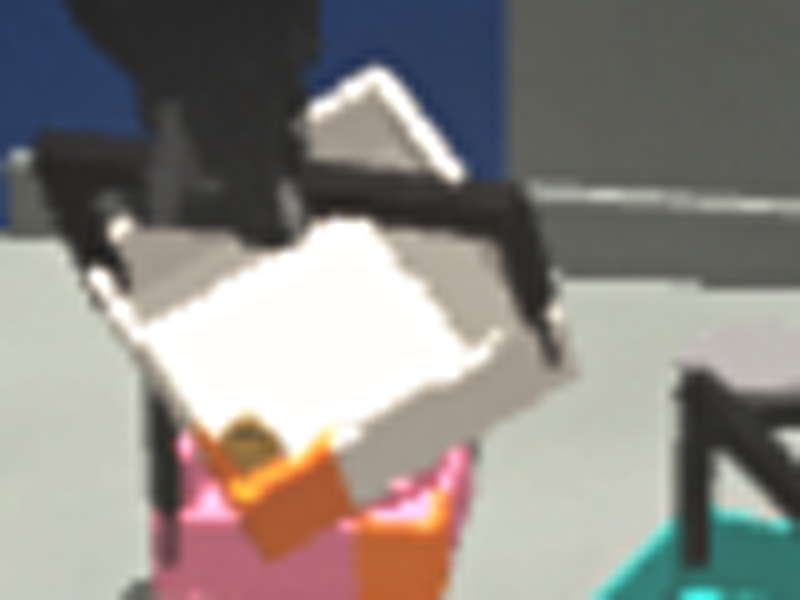

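Both views agree: one adapter is against the -y wall (side view) and one against the +y wall (top view), each about 48 mm out. Those positions only hold if the third sits in the corner between them. The rest of the floor is visible and empty. Next I'll check the clearance between the arm and the case lid.

Run:
```python
from h import *
z=load('side2.npz');cv2.imwrite('pics/full2.png',cv2.resize(z['p'][:,:,::-1],(800,600)))
a=load('side0.npz');b=load('top0.npz');c=load('top2.npz')
P=pts(c);w=P[90:265,90:230];print('arm heights over case', np.percentile(w[...,2][w[...,2]>.25],[0,1,50]))
```

```text
arm heights over case [0.43162993 0.50061181 0.6888948 ]
```

View pics/full2.png

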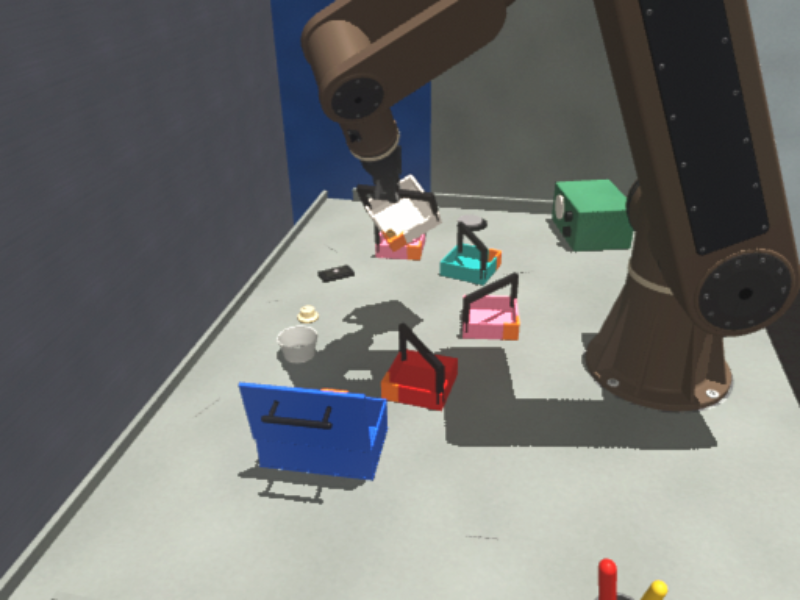

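The arm is well clear of the lid, which is still open, and every bystander is where it started. The tote is held at (400,215), corner down and pointing at the case. Handing in.

Run:
```python
from station import manip
print(manip.finish_job()); s=manip.read_state(); print(s['t'],s['finger_gap'],s['position'])
```

```text
the job is handed in; nothing more can be done
None
the job is handed in; nothing more can be done
```

The job is handed in. I gripped the white tote by the middle of its handle, lifted it level and turned it until the orange corner pointed at the case's latch tab. I then tipped it about the handle and left it held in the air at about 13 s on the robot's clock.

- **Pose:** the last check showed a tilt of 35.0°, with the corner pointing at azimuth 82.44° against the 82.52° needed. The handle bar was level to 0.01°.
- **Grip:** the bar was held at 0.127 finger opening (about 11 mm, nominal 12 mm) with 60 N. The projected tote outline matched both camera pictures.
- **Adapters:** two are seen packed against the two walls by the orange corner. The third is hidden behind them, so I inferred it is in the corner; the rest of the floor is visible and empty, and the wrist force had not dropped.
- **Surroundings:** the knob, tripod plate, lens hood and look-alike totes were where they started in the pictures, and the lid was still open.

No check disagreed. The state could not be read after hand-in.

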